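# Fetch the sample pot from behind the bottles

### The job

Fetch the sample pot that is hemmed in by three bottles on the wooden stand: first clear all three bottles off the stand and stand them upright together in the shallow steel tray, then set the pot upright on the middle of the square glass plate, and only after that put each bottle back, upright, centred on the very pad of the stand it came from. Never let a bottle or the pot fall over.

Things in the scene. Friction and masses are not known exactly. Their poses are not given: they have to be found in the camera images.
- small_bottle: The smallest bottle, white body with blue cap, loose, body 55 mm across, 111 mm tall with its 39 mm wide fixed screw cap, about 200 g; origin at the centre of its underside, z up its axis. The upright wall is good to grip from above at 40 to 75 mm above the underside. Starts on one of the three outer pads of the stand; which one changes
- clear_bottle: The clear, part-filled bottle with white cap, in size between the other two, loose, body 58 mm across, 121 mm tall with its 38 mm wide fixed screw cap, about 300 g; origin at the centre of its underside, z up its axis. The upright wall is good to grip from above at 40 to 80 mm above the underside. Starts on one of the three outer pads of the stand; which one changes
- large_bottle: The widest and tallest of the three bottles, white body with red cap, loose, body 64 mm across, 126 mm tall with its 38 mm wide fixed screw cap, about 280 g; origin at the centre of its underside, z up its axis. The upright wall is good to grip from above at 40 to 85 mm above the underside. Starts on one of the three outer pads of the stand; which one changes
- sample_pot: The thing to fetch: a small round white pot with a green snap lid, loose, 50 mm tall, wall 42 mm across below a 46 mm lid that takes the top 8 mm, about 50 g; origin at the centre of its underside, z up. It starts on the stand's inner pad with the three bottles about 60 mm away from it (centre to centre), on three sides of it. Another low white pot without green lid stands elsewhere on the worktop and is not part of the job.
- bottle_stand: Flat pale wooden board, fixed, 134 x 196 x 10 mm, with four round dark pads level with its top (10 mm above the worktop). Origin at the worktop under the centre of the inner pad (the pot's); x points away from the robot when not turned. Outer pads, 69 mm wide, are centred at x -60 mm, y 0 (front); x 0, y +60 mm (left) and x 0, y -60 mm (right). The board reaches from x -98 to +36 mm and y -98 to +98 mm.
- side_tray: Shallow rectangular steel tray, fixed, 262 mm along its own x, 132 mm along its own y, flat floor 4 mm above the worktop, rim 4 mm thick and 8 mm high; origin at the worktop under its centre. Empty at the start; the three bottles fit in one row along x, 80 mm apart. Stands on the left or on the right of the stand.
- glass_plate: Square greenish glass plate, fixed, 96 x 96 x 6 mm, empty; origin at the centre of its underside, on the worktop. Stands on the side opposite to the tray.

How it is judged (in metres and radians):
On the way, in this order (a step that is already met when the one before it is completed fails the run):
1. all three bottles stand upright on the floor of the steel tray at the same time (x of small_bottle in the frame of side_tray between -0.125 and 0.125 m and y of small_bottle in the frame of side_tray between -0.062 and 0.062 m and height (world z) of each of small_bottle, clear_bottle, large_bottle below 0.0075 m and angle between each of small_bottle, clear_bottle, large_bottle's own z axis and vertical below 0.08 rad and linear speed of each of small_bottle, clear_bottle, large_bottle below 0.03 m/s and x of clear_bottle in the frame of side_tray between -0.125 and 0.125 m and y of clear_bottle in the frame of side_tray between -0.062 and 0.062 m and x of large_bottle in the frame of side_tray between -0.125 and 0.125 m and y of large_bottle in the frame of side_tray between -0.062 and 0.062 m), for 0.2 s.
2. the pot stands released on the middle of the glass plate while the three bottles are still in the tray (all of step 1 and horizontal distance between sample_pot and glass_plate below 0.015 m and height (world z) of sample_pot between 0.003 and 0.01 m and angle between sample_pot's own z axis and vertical below 0.08 rad and linear speed of sample_pot below 0.03 m/s and contact force between the fingers and sample_pot below 0.1 N), for 0.2 s.
At the end, for the whole second after the job is handed in: Each bottle stands upright and at rest within 15 mm of where it stood at the start, and the pot stands upright, released and at rest on the glass plate with its centre within 15 mm of the plate's centre (horizontal distance between sample_pot and glass_plate below 0.015 m and height (world z) of sample_pot between 0.003 and 0.01 m and angle between each of sample_pot, small_bottle, clear_bottle, large_bottle's own z axis and vertical below 0.08 rad and linear speed of each of sample_pot, small_bottle, clear_bottle, large_bottle below 0.03 m/s and contact force between the fingers and sample_pot below 0.1 N and distance of each of small_bottle, clear_bottle, large_bottle from where it was at the start of the episode below 0.015 m); the robot touches nothing.
It fails at once if the small bottle is tipped over (angle between small_bottle's own z axis and vertical above 0.6 rad).
It fails at once if the clear bottle is tipped over (angle between clear_bottle's own z axis and vertical above 0.6 rad).
It fails at once if the large bottle is tipped over (angle between large_bottle's own z axis and vertical above 0.6 rad).
It fails at once if the sample pot is tipped over (angle between sample_pot's own z axis and vertical above 0.6 rad).
It also fails if it takes over 144 s, if anything falls off the work surface, if the arm or the gripper's body presses on something with over 40 N, if the wrist force passes 120 N, or if a joint passes its speed limit or range.

### The arm

A 7-joint arm with a two-finger parallel gripper is mounted at the origin on the work surface; the furniture and walls round the work are solid. World frame = base frame: x ahead of the robot, y to its left, z up, the work surface at z = 0. Lengths are in m, angles in degrees, forces in N, time in s.
With the tool pointing down it reaches from about 0.4 to 0.85 m from the base axis. Payload 6.9 kg.
Tool frame: the origin (TCP) lies at the centre of the arm's flange, where the gripper is bolted on; the fingertips stand 173 mm ahead of it and the grasp point (between the pads) lies 155 mm ahead of it (arm.pinch_z is the distance from the TCP to the grasp point, in m); z points along the fingers, y is the line along which they close (so a half turn about z gives the same grasp; the last joint's range is limited). The gripper opens to 85 mm and grips with 20 to 120 N. Pads are 22 mm wide; open, the fingers measure 114 mm over their backs; the gripper's body (76 mm by 85 mm) begins 54 mm behind the grasp point. The pads swing forward as they close: fully open they stand 13 mm farther back than shut.
Start: joints at [72.451, 29.078, -13.613, 85.955, 7.202, 65.827, -8.869], TCP at [0.25, -0.573, 0.405] pointing down, gripper open.
Joint ranges: [-176.47, 176.47], [-13.61, 117.27], [-81.72, 77.17], [0.22, 143.17], [-87.28, 267.28], [10, 112.55], [-165.47, 165.47]. Speed limits (degrees/s): [136.94, 136.94, 180, 180, 180, 180, 180].

### API

Orientations are given as a 3x3 rotation matrix whose columns are the frame's x, y, z axes.
In Python, from plant import arm gives the robot as it stands.
- The arm moves only by the tool move_arm, never from a script. Its argument "targets" is a list of rows, each a list of 7 numbers: the shift along the tool's x, y, z in m, then the turn, a rotation vector about the tool's x, y, z in rad, then the closure, from -1 (fully open) to 1 (shut). A call has 1 to 20 rows; each row shifts and turns the commanded pose from where the row before left it, along the tool's axes as they then stand; what a row does not reach is not made up. A row lasts 1/10 s, in which the tool goes at most 50 mm and 8.59 degrees, less where a joint would pass 70% of its speed; a pose out of reach is approached as far as the arm can. A call is refused whole if a number of a shift passes 0.05 or a number of a turn 0.15, either way. A call with a gripper value outside its range is refused whole. The fingers move at their own pace and stop on an object; "grip_force" is the grip in N (left out, the last holds). Time passes only in rows, so rows that do not move let the fingers close. It gives the time, the measured TCP pose, the force, the opening and the grip force at its end, in the units of the state.
- arm.read_state(): the state, without advancing time (a new reading comes with each control period).
- arm.capture(name): name is "scene" or "top" or "wrist"; returns a dict with "color" (384x512x3 uint8, red, green, blue), "range_z" (384x512 float32, m along the optical axis (not along the pixel's ray), 0 where there is no reading), "intrinsics" (3x3 intrinsics, pixels), "view" (4x4, takes a point from world to camera coordinates); the wrist camera has in their place "hand_eye" (4x4, takes a point from camera to tool coordinates, whose origin is the TCP and whose axes are the flange's). Camera axes: x right, y down, z forward; pixel columns grow to the right and rows downward; lengths in m; the calibration is good to about 2 mm. A picture is of the moment at which its call begins: read the wrist's pose just before it.
- arm.hand_in(): hands the job in; it is judged then, once.
The state is a dict: "clock": time; "q": joint angles; "dq": joint speeds; "joint_torque": joint torques, N m; "eef_pos": TCP position; "tool_rot": TCP orientation; "wrist_force": force on the tool from outside, world axes, zero at the start; "wrist_torque": the same for the moment, N m; "opening": finger opening in m; "finger_force": force on a finger pad.
Only numpy, scipy, OpenCV 4.12 (cv2) and the standard library are available. Lean on these libraries where they do the work, as an engineer would, in place of code of your own. Each camera call takes 0.05 s, during which the arm holds its last target. There are 200 camera calls.

## Working session

There is one attempt and no reset: what is moved stays moved. The work goes in short steps, Python scripts to look and compute and a tool call to move; the robot and the scene stay as the last step left them, time stands still between calls to the robot, and variables do not carry over. Pictures are saved under pics/ and viewed, at most 14 in all, crops included, and the job is handed in when it is done.

Besides the shell and the picture viewer there is one more tool, called after "Emit:" by a JSON object that holds its "op" and its "data". move_arm: Moves the arm, as the interface text tells. Its arguments: {"type":"object","properties":{"targets":{"type":"array"},"grip_force":{"type":"number"}},"required":["targets"]}

```bash
mkdir -p pics; ls
python3 - <<'E'
from plant import arm
import cv2, numpy as np
s=arm.read_state(); print({k:np.round(v,3).tolist() for k,v in s.items()})
for n in ("top","scene"):
    c=arm.capture(n); cv2.imwrite(f"pics/{n}0.png",c["color"][:,:,::-1]); np.savez(f"{n}0.npz",**c)
    print(n,c["intrinsics"].round(1).tolist(),c["view"].round(3).tolist())
E
```

```text
pics
{'clock': 0.0, 'q': [72.452, 29.126, -13.609, 86.01, 7.203, 65.828, -8.871], 'dq': [0.025, -0.1, 0.092, -0.114, -0.055, 0.078, -0.066], 'joint_torque': [-0.0, -62.06, -2.188, -24.966, 0.012, 0.012, 0.0], 'eef_pos': [0.25, -0.573, 0.404], 'tool_rot': [[0.916, 0.4, -0.001], [0.4, -0.916, 0.002], [-0.0, -0.002, -1.0]], 'wrist_force': [0.2, -0.462, -0.567], 'wrist_torque': [-0.016, 0.011, -0.014], 'finger_force': 0.0, 'opening': 0.086}
top [[410.7, 0.0, 249.2], [0.0, 410.7, 185.6], [0.0, 0.0, 1.0]] [[-0.007, -1.0, 0.015, 0.054], [-0.982, 0.004, -0.187, 0.521], [0.187, -0.016, -0.982, 0.816], [0.0, 0.0, 0.0, 1.0]]
scene [[354.8, 0.0, 252.9], [0.0, 354.8, 191.9], [0.0, 0.0, 1.0]] [[0.792, -0.61, -0.017, -0.343], [-0.408, -0.51, -0.757, 0.277], [0.453, 0.607, -0.653, 0.623], [0.0, 0.0, 0.0, 1.0]]
```

View pics/top0.png

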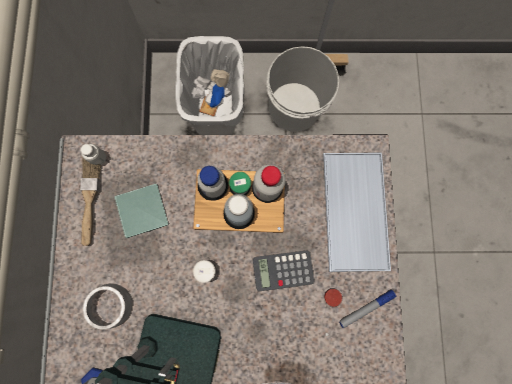

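View pics/scene0.png

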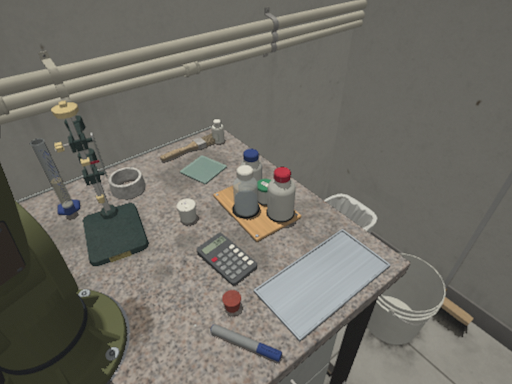

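Left pad holds the blue-cap bottle (top view 209,176), the front pad the white-cap one (238,204), and the right pad the red-cap one (271,176). The green pot lid is at (240,183), the tray at right (357,212), and the plate at left (141,210).

```bash
cat > h.py <<'E'
import numpy as np, cv2
def cast(c,px,z,V=None):
    """pixels -> world xy on the plane z"""
    V=c["view"] if V is None else V; R,t=V[:3,:3],V[:3,3]
    px=np.atleast_2d(px).astype(float)
    d=(np.linalg.inv(c["intrinsics"])@np.c_[px,np.ones(len(px))].T).T@R; o=-R.T@t
    return (o+d*((z-o[2])/d[:,2:]))[:,:2]
def cloud(c,V=None):
    V=c["view"] if V is None else V; h,w=c["range_z"].shape
    u,v=np.meshgrid(np.arange(w),np.arange(h)); z=c["range_z"]
    K=c["intrinsics"]; P=np.stack([(u-K[0,2])*z/K[0,0],(v-K[1,2])*z/K[1,1],z],-1)
    return (P-V[:3,3])@V[:3,:3]
def wview(c,s):
    T=np.eye(4);T[:3,:3]=s["tool_rot"];T[:3,3]=s["eef_pos"]
    return np.linalg.inv(T@c["hand_eye"])
def rect(mask,c,z,V=None):
    cs,_=cv2.findContours(mask,cv2.RETR_EXTERNAL,cv2.CHAIN_APPROX_NONE)
    k=max(cs,key=cv2.contourArea)[:,0]
    w=cast(c,k,z,V); (x,y),sz,a=cv2.minAreaRect((w*1000).astype(np.float32))
    return np.round([x,y,*sz,a],1)
E
python3 - <<'E'
from h import *
c=dict(np.load("top0.npz")); hsv=cv2.cvtColor(c["color"],cv2.COLOR_RGB2HSV); P=cloud(c)
H,S,Vv=[hsv[...,i].astype(int) for i in range(3)]
box=lambda u0,v0,u1,v1:np.pad(np.ones((v1-v0,u1-u0),bool),((v0,384-v1),(u0,512-u1)))
for n,b,z in (("small",(195,160,225,202),.121),("clear",(222,190,256,230),.131),("large",(253,162,288,203),.136),("pot",(226,170,254,197),.06)):
    col={"small":(H>100)&(H<130)&(S>120),"clear":Vv>0,"large":((H<10)|(H>170))&(S>120),"pot":(H>50)&(H<95)&(S>80)}[n]
    m=box(*b)&col; top=m&(abs(P[...,2]-z)<.006)
    v,u=np.nonzero(top); px=np.c_[u,v]
    cc,r=cv2.minEnclosingCircle((cast(c,px,z)*1000).astype(np.float32))
    print(n,top.sum(),P[top].mean(0).round(4),"circle",np.round(cc,1),round(r,1))
m=box(185,165,295,240)&(H>8)&(H<25)&(S>90)&(abs(P[...,2]-.01)<.01)
print("stand",m.sum(),rect(cv2.morphologyEx(m.astype(np.uint8)*255,cv2.MORPH_CLOSE,np.ones((9,9))),c,.01))
m=box(105,170,180,245)&(H>60)&(H<100)&(S>35); print("plate",m.sum(),rect(cv2.morphologyEx(m.astype(np.uint8)*255,cv2.MORPH_OPEN,np.ones((3,3))),c,.006))
m=box(315,145,400,280)&(H>90)&(H<125)&(S>15)&(Vv>120); print("tray",m.sum(),rect(cv2.morphologyEx(m.astype(np.uint8)*255,cv2.MORPH_OPEN,np.ones((3,3))),c,.008))
for p in ((357,212),(141,210),(340,250),(150,225)): print(p,hsv[p[1],p[0]],P[p[1],p[0]].round(3))
E
```

```text
small 278 [0.5282 0.1298 0.1202] circle [528.1 130.1] 18.7
clear 310 [0.4692 0.0735 0.1299] circle [469.3  73.3] 18.7
large 289 [0.5248 0.011  0.1352] circle [524.6  10.9] 18.5
pot 283 [0.5259 0.0707 0.059 ] circle [526.3  70.4] 22.6
stand 2461 [496.2  72.4 195.5 133.7  87.5]Traceback (most recent call last):
  File "<stdin>", line 13, in <module>
  File "h.py", line 18, in rect
    k=max(cs,key=cv2.contourArea)[:,0]
      ~~~^^^^^^^^^^^^^^^^^^^^^^^^
ValueError: max() iterable argument is empty
```

Run:
```python
from h import *
from plant import arm
c=dict(np.load("top0.npz")); hsv=cv2.cvtColor(c["color"],cv2.COLOR_RGB2HSV); P=cloud(c)
for p in ((357,212),(335,180),(350,260),(141,210),(150,225),(120,250)): print(p,hsv[p[1],p[0]],P[p[1],p[0]].round(3))
H,S,Vv=[hsv[...,i].astype(int) for i in range(3)]
box=lambda u0,v0,u1,v1:np.pad(np.ones((v1-v0,u1-u0),bool),((v0,384-v1),(u0,512-u1)))
op=lambda m:cv2.morphologyEx(m.astype(np.uint8)*255,cv2.MORPH_OPEN,np.ones((5,5)))
for n,m,z in (("plate",box(105,170,180,245)&(H>60)&(H<100)&(S>25),.006),("plateS",box(105,170,180,245)&(H>40)&(H<110)&(S>40),.006),
  ("tray",box(315,145,400,280)&(H>90)&(H<125)&(S>15),.008),("tray2",box(315,145,400,280)&(H>85)&(H<130)&(S>8)&(Vv>100),.008)):
    try: print(n,m.sum(),rect(op(m),c,z))
    except ValueError: print(n,m.sum(),"none")
```

```text
(357, 212) [113  10 198] [ 0.469 -0.186  0.004]
(335, 180) [113  11 189] [ 0.541 -0.141  0.004]
(350, 260) [113  11 200] [ 0.366 -0.164  0.009]
(141, 210) [ 74  35 155] [0.476 0.286 0.006]
(150, 225) [ 73  30 159] [0.443 0.265 0.007]
(120, 250) [ 13  33 123] [ 0.39   0.329 -0.001]
plate 1878 [475.5 285.9  94.9  94.6  17.5]
plateS 0 none
tray 6 none
tray2 6744 [ 472.9 -182.2  258.5  129.4    0.6]
```

Emit:
{"op": "move_arm", "data": {"targets": [[0, 0, 0, 0, 0, -0.145, -1], [0, 0, 0, 0, 0, -0.145, -1], [0, 0, 0, 0, 0, -0.145, -1], [0, 0, 0, 0, 0, -0.145, -1], [0, 0, 0, 0, 0, -0.145, -1], [0, 0, 0, 0, 0, -0.145, -1], [0, 0, 0, 0, 0, -0.145, -1], [0, 0, 0, 0, 0, -0.145, -1], [0.0365, 0.0172, 0, 0, 0, 0, -1], [0.0365, 0.0172, 0, 0, 0, 0, -1], [0.0365, 0.0172, 0, 0, 0, 0, -1], [0.0365, 0.0172, 0, 0, 0, 0, -1], [0.0365, 0.0172, 0, 0, 0, 0, -1], [0.0365, 0.0172, 0, 0, 0, 0, -1], [0.0365, 0.0172, 0, 0, 0, 0, -1], [0.0365, 0.0172, 0, 0, 0, 0, -1], [0.0365, 0.0172, 0, 0, 0, 0, -1], [0.0365, 0.0172, 0, 0, 0, 0, -1], [0.0365, 0.0172, 0, 0, 0, 0, -1], [0, 0, 0, 0, 0, 0, -1]], "grip_force": 40}}

```text
clock: 2.1
eef_pos: [0.4408, -0.1656, 0.4051]
tool_rot: [[-0.01, 1.0, 0.002], [1.0, 0.01, 0.002], [0.002, 0.002, -1.0]]
wrist_force: [-0.2, 0.4, 1.0]
opening: 0.0852
finger_force: 0.0
```

Emit:
{"op": "move_arm", "data": {"targets": [[0.0352, 0.0172, 0, 0, 0, 0, -1], [0.0352, 0.0172, 0, 0, 0, 0, -1], [0.0352, 0.0172, 0, 0, 0, 0, -1], [0.0352, 0.0172, 0, 0, 0, 0, -1], [0.0352, 0.0172, 0, 0, 0, 0, -1], [0, 0, 0, 0, 0, 0, -1], [0, 0, 0, 0, 0, 0, -1]]}}

```text
clock: 2.8
eef_pos: [0.5248, 0.0053, 0.4042]
tool_rot: [[-0.003, 1.0, -0.001], [1.0, 0.003, -0.0], [-0.0, -0.001, -1.0]]
wrist_force: [-0.1, 0.1, 0.5]
opening: 0.0852
finger_force: 0.0
```

```bash
cat > look.py <<'E'
from h import *
from plant import arm
import sys
s=arm.read_state(); c=arm.capture("wrist"); V=wview(c,s); P=cloud(c,V)
cv2.imwrite(f"pics/{sys.argv[1]}.png",c["color"][:,:,::-1])
print("tcp",s["eef_pos"].round(4) if hasattr(s["eef_pos"],"round") else s["eef_pos"],"q7",s["q"][6],"t",s["clock"])
hsv=cv2.cvtColor(c["color"],cv2.COLOR_RGB2HSV);H,S,W=[hsv[...,i].astype(int) for i in range(3)]
for n,col,zr in (("small",(H>100)&(H<130)&(S>120),.111),("large",((H<8)|(H>172))&(S>120),.126),("pot",(H>50)&(H<95)&(S>80),.05),("clear",(S<60)&(W>120),.121)):
    for base in (.01,.004,.006):
        z=base+zr; m=col&(abs(P[...,2]-z)<.003)
        if m.sum()<150: continue
        k,l,st,ce=cv2.connectedComponentsWithStats(m.astype(np.uint8))
        i=1+st[1:,4].argmax(); v,u=np.nonzero(l==i)
        cc,r=cv2.minEnclosingCircle((cast(c,np.c_[u,v],z,V)*1000).astype(np.float32))
        print(n,"base",base,st[i,4],np.round(cc,1),round(r,1),"edge",u.min()<2 or v.min()<2 or u.max()>509 or v.max()>381)
E
python3 look.py w1
```

```text
tcp [0.5248 0.0053 0.4042] q7 -20.900664464919103 t 2.8
small base 0.01 2189 [528.2 129.3] 18.8 edge True
large base 0.01 1688 [524.9  11.7] 18.7 edge False
pot base 0.01 1408 [525.9  70.8] 22.6 edge False
clear base 0.01 2146 [468.8  74.2] 18.9 edge False
clear base 0.006 57 [482.4  79.8] 10.8 edge False
```

View pics/w1.png

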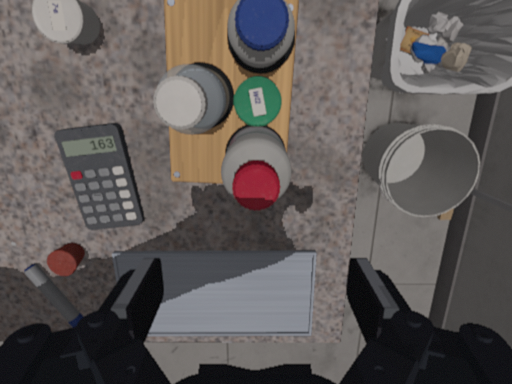

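The wrist view shows the red cap (256,185), the white (182,100), the blue (262,22) and the green lid (257,100). They agree with the top view to about 1 mm.

Emit:
{"op": "move_arm", "data": {"targets": [[0.006, 0, 0, 0, 0, 0, -1], [0, 0, 0.032, 0, 0, 0, -1], [0, 0, 0.032, 0, 0, 0, -1], [0, 0, 0.032, 0, 0, 0, -1], [0, 0, 0.032, 0, 0, 0, -1], [0, 0, 0.031, 0, 0, 0, -1], [0, 0, 0, 0, 0, 0, -1], [0, 0, 0, 0, 0, 0, -1]]}}

```text
clock: 3.65
eef_pos: [0.5248, 0.0104, 0.2461]
tool_rot: [[0.0, 1.0, -0.001], [1.0, -0.0, -0.0], [-0.0, -0.001, -1.0]]
wrist_force: [0.4, -0.4, 0.3]
opening: 0.0854
finger_force: 0.0
```

Emit:
{"op": "move_arm", "data": {"targets": [[0, 0, 0, 0, 0, 0, 0], [0, 0, 0, 0, 0, 0, 1], [0, 0, 0, 0, 0, 0, 1], [0, 0, 0, 0, 0, 0, 1], [0, 0, 0, 0, 0, 0, 1], [0, 0, 0, 0, 0, 0, 1], [0, 0, 0, 0, 0, 0, 1], [0, 0, 0, 0, 0, 0, 1]]}}

```text
clock: 4.45
eef_pos: [0.5252, 0.0111, 0.2478]
tool_rot: [[-0.001, 1.0, 0.003], [1.0, 0.001, -0.001], [-0.001, 0.003, -1.0]]
wrist_force: [-1.4, -0.7, 7.6]
opening: 0.0612
finger_force: 41.4
```

Emit:
{"op": "move_arm", "data": {"targets": [[0, 0, -0.02, 0, 0, 0, 1], [0, 0, -0.03, 0, 0, 0, 1], [0, 0, -0.03, 0, 0, 0, 1], [-0.0386, 0.0056, 0, 0, 0, 0, 1], [-0.0386, 0.0056, 0, 0, 0, 0, 1], [-0.0386, 0.0056, 0, 0, 0, 0, 1], [-0.0386, 0.0056, 0, 0, 0, 0, 1], [-0.0386, 0.0056, 0, 0, 0, 0, 1], [0, 0, 0, 0, 0, 0.143, 1], [0, 0, 0, 0, 0, 0.143, 1], [0, 0, 0, 0, 0, 0.143, 1], [0, 0, 0, 0, 0, 0.143, 1], [0, 0, 0, 0, 0, 0.143, 1], [0, 0, 0, 0, 0, 0.143, 1], [0, 0, 0, 0, 0, 0.143, 1], [0, 0, 0, 0, 0, 0.143, 1], [0, 0, 0, 0, 0, 0.143, 1], [0, 0, 0, 0, 0, 0.143, 1], [0, 0, 0, 0, 0, 0.143, 1]]}}

```text
clock: 6.35
eef_pos: [0.5527, -0.1818, 0.3266]
tool_rot: [[1.0, -0.007, 0.001], [-0.007, -1.0, 0.0], [0.001, -0.0, -1.0]]
wrist_force: [-0.3, 1.4, -3.2]
opening: 0.0608
finger_force: 46.3
```

Emit:
{"op": "move_arm", "data": {"targets": [[0, 0, 0.03, 0, 0, 0, 1], [0, 0, 0.025, 0, 0, 0, 1], [0, 0, 0.015, 0, 0, 0, 1], [0, 0, 0.008, 0, 0, 0, 1], [0, 0, 0.004, 0, 0, 0, 1], [0, 0, 0.002, 0, 0, 0, 1], [0, 0, 0, 0, 0, 0, 1], [0, 0, 0, 0, 0, 0, 1]]}}

```text
clock: 7.15
eef_pos: [0.5532, -0.182, 0.2425]
tool_rot: [[1.0, -0.001, 0.001], [-0.001, -1.0, -0.0], [0.001, 0.0, -1.0]]
wrist_force: [-0.0, -0.1, -3.8]
opening: 0.0612
finger_force: 46.3
```

Emit:
{"op": "move_arm", "data": {"targets": [[0, 0, 0.0015, 0, 0, 0, 1], [0, 0, 0, 0, 0, 0, 1], [0, 0, 0, 0, 0, 0, 0], [0, 0, 0, 0, 0, 0, -0.5], [0, 0, 0, 0, 0, 0, -1], [0, 0, 0, 0, 0, 0, -1], [0, 0, 0, 0, 0, 0, -1], [0, 0, 0, 0, 0, 0, -1]]}}

```text
clock: 7.95
eef_pos: [0.553, -0.182, 0.2401]
tool_rot: [[1.0, -0.001, -0.0], [-0.001, -1.0, 0.0], [-0.0, -0.0, -1.0]]
wrist_force: [0.2, 0.4, -0.0]
opening: 0.0851
finger_force: 0.0
```

Emit:
{"op": "move_arm", "data": {"targets": [[0, 0, -0.02, 0, 0, 0, -1], [0, 0, -0.04, 0, 0, 0, -1], [0, 0, -0.04, 0, 0, 0, -1], [0, 0, -0.04, 0, 0, 0, -1], [0, 0, -0.02, 0, 0, 0, -1], [-0.012, -0.0366, 0, 0, 0, 0, -1], [-0.012, -0.0366, 0, 0, 0, 0, -1], [-0.012, -0.0366, 0, 0, 0, 0, -1], [-0.012, -0.0366, 0, 0, 0, 0, -1], [-0.012, -0.0366, 0, 0, 0, 0, -1], [-0.012, -0.0366, 0, 0, 0, 0, -1], [-0.012, -0.0366, 0, 0, 0, 0, -1], [0, 0, 0, 0, 0, 0, -1], [0, 0, 0, 0, 0, 0, -1]]}}

```text
clock: 9.35
eef_pos: [0.469, 0.075, 0.4003]
tool_rot: [[1.0, 0.001, 0.0], [0.001, -1.0, -0.0], [0.0, 0.0, -1.0]]
wrist_force: [-0.3, -0.7, -0.8]
opening: 0.0853
finger_force: 0.0
```

```bash
python3 look.py w2
python3 - <<'E'
from h import *
from plant import arm
c=arm.capture("top"); cv2.imwrite("pics/t2.png",c["color"][:,:,::-1]); P=cloud(c)
m=(abs(P[...,2]-.130)<.005)&(P[...,1]<-.1)&(P[...,0]<.7); print(m.sum(),P[m].mean(0))
E
```

```text
tcp [0.469  0.075  0.4003] q7 -108.39221216078083 t 9.35
small base 0.01 1921 [528.5 129.3] 18.8 edge False
pot base 0.01 1435 [525.8  71.2] 22.6 edge False
293 [ 0.55379114 -0.18176275  0.12904743]
```

View pics/t2.png

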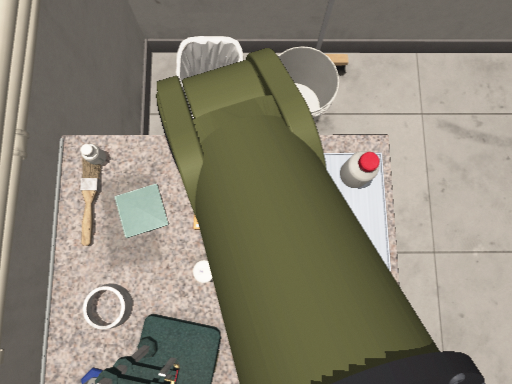

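The red-capped bottle stands upright in the tray (cap at 369,162), and the gripper is centred over the clear bottle.

Emit:
{"op": "move_arm", "data": {"targets": [[0, 0, 0.032, 0, 0, 0, -1], [0, 0, 0.032, 0, 0, 0, -1], [0, 0, 0.032, 0, 0, 0, -1], [0, 0, 0.032, 0, 0, 0, -1], [0, 0, 0.032, 0, 0, 0, -1], [0, 0, 0, 0, 0, 0, -1], [0, 0, 0, 0, 0, 0, -1], [0, 0, 0, 0, 0, 0, 0], [0, 0, 0, 0, 0, 0, 1], [0, 0, 0, 0, 0, 0, 1], [0, 0, 0, 0, 0, 0, 1], [0, 0, 0, 0, 0, 0, 1], [0, 0, 0, 0, 0, 0, 1], [0, 0, 0, 0, 0, 0, 1], [0, 0, 0, 0, 0, 0, 1]]}}

```text
clock: 10.95
eef_pos: [0.4699, 0.0742, 0.242]
tool_rot: [[1.0, -0.002, 0.003], [-0.002, -1.0, 0.0], [0.003, -0.0, -1.0]]
wrist_force: [-0.7, -1.3, 9.1]
opening: 0.0559
finger_force: 40.6
```

Emit:
{"op": "move_arm", "data": {"targets": [[0, 0, -0.02, 0, 0, 0, 1], [0, 0, -0.03, 0, 0, 0, 1], [0, 0, -0.03, 0, 0, 0, 1], [-0.011, 0.0366, 0, 0, 0, 0, 1], [-0.011, 0.0366, 0, 0, 0, 0, 1], [-0.011, 0.0366, 0, 0, 0, 0, 1], [-0.011, 0.0366, 0, 0, 0, 0, 1], [-0.011, 0.0366, 0, 0, 0, 0, 1], [-0.011, 0.0366, 0, 0, 0, 0, 1], [-0.011, 0.0366, 0, 0, 0, 0, 1], [0, 0, 0, 0, 0, 0, 1], [0, 0, 0.03, 0, 0, 0, 1], [0, 0, 0.025, 0, 0, 0, 1], [0, 0, 0.015, 0, 0, 0, 1], [0, 0, 0.008, 0, 0, 0, 1], [0, 0, 0.004, 0, 0, 0, 1], [0, 0, 0.002, 0, 0, 0, 1], [0, 0, 0, 0, 0, 0, 1], [0, 0, 0, 0, 0, 0, 1]]}}

```text
clock: 12.85
eef_pos: [0.3922, -0.1818, 0.2368]
tool_rot: [[1.0, -0.001, 0.001], [-0.001, -1.0, -0.0], [0.001, 0.0, -1.0]]
wrist_force: [0.2, 0.4, -2.8]
opening: 0.0559
finger_force: 44.1
```

Emit:
{"op": "move_arm", "data": {"targets": [[0, 0, 0.0015, 0, 0, 0, 1], [0, 0, 0, 0, 0, 0, 1], [0, 0, 0, 0, 0, 0, 0], [0, 0, 0, 0, 0, 0, -0.5], [0, 0, 0, 0, 0, 0, -1], [0, 0, 0, 0, 0, 0, -1], [0, 0, 0, 0, 0, 0, -1], [0, 0, 0, 0, 0, 0, -1], [0, 0, -0.02, 0, 0, 0, -1], [0, 0, -0.04, 0, 0, 0, -1], [0, 0, -0.04, 0, 0, 0, -1], [0, 0, -0.04, 0, 0, 0, -1], [0, 0, -0.02, 0, 0, 0, -1]]}}

```text
clock: 14.15
eef_pos: [0.3922, -0.1817, 0.3978]
tool_rot: [[1.0, -0.001, 0.004], [-0.001, -1.0, -0.002], [0.004, 0.002, -1.0]]
wrist_force: [0.2, 0.2, -0.6]
opening: 0.0856
finger_force: 0.0
```

Emit:
{"op": "move_arm", "data": {"targets": [[0.0151, -0.0346, 0, 0, 0, 0, -1], [0.0151, -0.0346, 0, 0, 0, 0, -1], [0.0151, -0.0346, 0, 0, 0, 0, -1], [0.0151, -0.0346, 0, 0, 0, 0, -1], [0.0151, -0.0346, 0, 0, 0, 0, -1], [0.0151, -0.0346, 0, 0, 0, 0, -1], [0.0151, -0.0346, 0, 0, 0, 0, -1], [0.0151, -0.0346, 0, 0, 0, 0, -1], [0.0151, -0.0346, 0, 0, 0, 0, -1], [0, 0, 0, 0, 0, -0.143, -1], [0, 0, 0, 0, 0, -0.143, -1], [0, 0, 0, 0, 0, -0.143, -1], [0, 0, 0, 0, 0, -0.143, -1], [0, 0, 0, 0, 0, -0.143, -1], [0, 0, 0, 0, 0, -0.143, -1], [0, 0, 0, 0, 0, -0.143, -1], [0, 0, 0, 0, 0, -0.143, -1], [0, 0, 0, 0, 0, -0.143, -1], [0, 0, 0, 0, 0, -0.143, -1], [0, 0, 0, 0, 0, -0.143, -1]]}}

```text
clock: 16.15
eef_pos: [0.5282, 0.1293, 0.3944]
tool_rot: [[-0.007, 1.0, -0.001], [1.0, 0.007, -0.0], [-0.0, -0.001, -1.0]]
wrist_force: [-0.3, -0.6, -0.4]
opening: 0.0852
finger_force: 0.0
```

```bash
python3 look.py w3
```

```text
tcp [0.5282 0.1293 0.3944] q7 -37.92518920278511 t 16.15
small base 0.01 1632 [528.5 130.9] 18.9 edge False
pot base 0.01 944 [525.9  71. ] 23.0 edge False
```

View pics/w3.png

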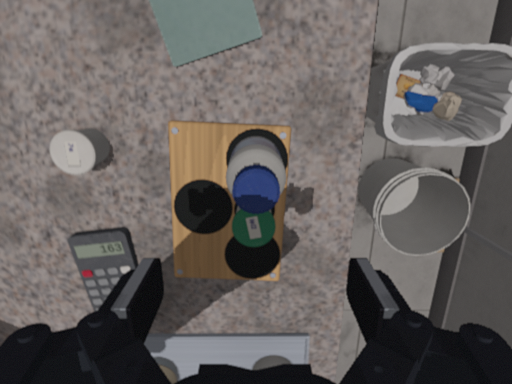

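The blue cap at (256,188) is under the gripper. The front (203,206) and right (252,255) pads are empty, and the pot is undisturbed at (253,226).

Emit:
{"op": "move_arm", "data": {"targets": [[0, 0, 0.033, 0, 0, 0, -1], [0, 0, 0.033, 0, 0, 0, -1], [0, 0, 0.033, 0, 0, 0, -1], [0, 0, 0.033, 0, 0, 0, -1], [0, 0, 0.033, 0, 0, 0, -1], [0, 0, 0, 0, 0, 0, -1], [0, 0, 0, 0, 0, 0, -1], [0, 0, 0, 0, 0, 0, 0], [0, 0, 0, 0, 0, 0, 1], [0, 0, 0, 0, 0, 0, 1], [0, 0, 0, 0, 0, 0, 1], [0, 0, 0, 0, 0, 0, 1], [0, 0, 0, 0, 0, 0, 1], [0, 0, 0, 0, 0, 0, 1], [0, 0, 0, 0, 0, 0, 1]]}}

```text
clock: 17.7
eef_pos: [0.5286, 0.1298, 0.2315]
tool_rot: [[-0.0, 1.0, 0.003], [1.0, 0.0, 0.0], [0.0, 0.003, -1.0]]
wrist_force: [-0.6, -0.2, 6.7]
opening: 0.0539
finger_force: 40.7
```

Emit:
{"op": "move_arm", "data": {"targets": [[0, 0, -0.02, 0, 0, 0, 1], [0, 0, -0.04, 0, 0, 0, 1], [0, 0, -0.04, 0, 0, 0, 1], [-0.039, -0.007, 0, 0, 0, 0, 1], [-0.039, -0.007, 0, 0, 0, 0, 1], [-0.039, -0.007, 0, 0, 0, 0, 1], [-0.039, -0.007, 0, 0, 0, 0, 1], [-0.039, -0.007, 0, 0, 0, 0, 1], [-0.039, -0.007, 0, 0, 0, 0, 1], [-0.039, -0.007, 0, 0, 0, 0, 1], [-0.039, -0.007, 0, 0, 0, 0, 1]]}}

```text
clock: 18.8
eef_pos: [0.4718, -0.1842, 0.3305]
tool_rot: [[-0.0, 1.0, 0.001], [1.0, 0.0, -0.001], [-0.001, 0.001, -1.0]]
wrist_force: [1.6, -0.8, -2.3]
opening: 0.0537
finger_force: 43.9
```

Emit:
{"op": "move_arm", "data": {"targets": [[0, 0, 0, 0, 0, 0.143, 1], [0, 0, 0, 0, 0, 0.143, 1], [0, 0, 0, 0, 0, 0.143, 1], [0, 0, 0, 0, 0, 0.143, 1], [0, 0, 0, 0, 0, 0.143, 1], [0, 0, 0, 0, 0, 0.143, 1], [0, 0, 0, 0, 0, 0.143, 1], [0, 0, 0, 0, 0, 0.143, 1], [0, 0, 0, 0, 0, 0.143, 1], [0, 0, 0, 0, 0, 0.143, 1], [0, 0, 0, 0, 0, 0.143, 1], [0, 0, 0, 0, 0, 0, 1], [0, 0, 0, 0, 0, 0, 1]]}}

```text
clock: 20.1
eef_pos: [0.4725, -0.1823, 0.3302]
tool_rot: [[1.0, 0.003, 0.001], [0.003, -1.0, -0.0], [0.001, 0.0, -1.0]]
wrist_force: [0.2, -0.1, -1.6]
opening: 0.0539
finger_force: 43.9
```

Emit:
{"op": "move_arm", "data": {"targets": [[0, 0, 0.03, 0, 0, 0, 1], [0, 0, 0.03, 0, 0, 0, 1], [0, 0, 0.02, 0, 0, 0, 1], [0, 0, 0.014, 0, 0, 0, 1], [0, 0, 0.006, 0, 0, 0, 1], [0, 0, 0.004, 0, 0, 0, 1], [0, 0, 0.001, 0, 0, 0, 1], [0, 0, 0, 0, 0, 0, 1], [0, 0, 0, 0, 0, 0, 1], [0, 0, 0, 0, 0, 0, 0], [0, 0, 0, 0, 0, 0, -0.5], [0, 0, 0, 0, 0, 0, -1], [0, 0, 0, 0, 0, 0, -1], [0, 0, 0, 0, 0, 0, -1]]}}

```text
clock: 21.5
eef_pos: [0.4726, -0.1827, 0.2247]
tool_rot: [[1.0, -0.001, 0.0], [-0.001, -1.0, -0.0], [0.0, 0.0, -1.0]]
wrist_force: [-0.5, 0.3, -0.3]
opening: 0.0856
finger_force: 0.0
```

Emit:
{"op": "move_arm", "data": {"targets": [[0, 0, -0.02, 0, 0, 0, -1], [0, 0, -0.04, 0, 0, 0, -1], [0, 0, -0.04, 0, 0, 0, -1], [0, 0, -0.04, 0, 0, 0, -1], [0, 0, -0.04, 0, 0, 0, -1], [0.0076, -0.0362, 0, 0, 0, 0, -1], [0.0076, -0.0362, 0, 0, 0, 0, -1], [0.0076, -0.0362, 0, 0, 0, 0, -1], [0.0076, -0.0362, 0, 0, 0, 0, -1], [0.0076, -0.0362, 0, 0, 0, 0, -1], [0.0076, -0.0362, 0, 0, 0, 0, -1], [0.0076, -0.0362, 0, 0, 0, 0, -1], [0, 0, 0, 0, 0, 0, -1], [0, 0, 0, 0, 0, 0, -1]]}}

```text
clock: 22.9
eef_pos: [0.526, 0.0715, 0.4045]
tool_rot: [[1.0, 0.001, -0.0], [0.001, -1.0, -0.0], [-0.0, 0.0, -1.0]]
wrist_force: [-0.2, -0.2, -0.9]
opening: 0.0855
finger_force: 0.0
```

```bash
python3 look.py w4
python3 - <<'E'
from h import *
from plant import arm
c=arm.capture("scene"); cv2.imwrite("pics/s4.png",c["color"][:,:,::-1])
E
```

```text
tcp [0.526  0.0715 0.4045] q7 -111.28439894770193 t 22.9
pot base 0.01 1184 [526.2  71. ] 23.0 edge False
clear base 0.004 255 [ 389.8 -171.8] 17.1 edge True
clear base 0.006 198 [ 390.4 -169.6] 15.6 edge True
```

View pics/s4.png

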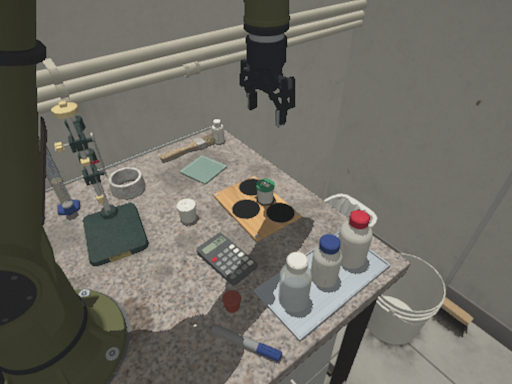

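All three bottles stand upright in the tray (caps at 297,262; 329,244; 360,219), and the pot alone is on the stand (265,190).

Emit:
{"op": "move_arm", "data": {"grip_force": 25, "targets": [[0, 0, 0.04, 0, 0, 0, -1], [0, 0, 0.04, 0, 0, 0, -1], [0, 0, 0.04, 0, 0, 0, -1], [0, 0, 0.04, 0, 0, 0, -1], [0, 0, 0.03, 0, 0, 0, -1], [0, 0, 0.02, 0, 0, 0, -1], [0, 0, 0.006, 0, 0, 0, -1], [0, 0, 0, 0, 0, 0, -1], [0, 0, 0, 0, 0, 0, -0.3], [0, 0, 0, 0, 0, 0, 0], [0, 0, 0, 0, 0, 0, 1], [0, 0, 0, 0, 0, 0, 1], [0, 0, 0, 0, 0, 0, 1], [0, 0, 0, 0, 0, 0, 1], [0, 0, 0, 0, 0, 0, 1], [0, 0, 0, 0, 0, 0, 1], [0, 0, 0, 0, 0, 0, 1]]}}

```text
clock: 24.7
eef_pos: [0.5265, 0.0708, 0.1898]
tool_rot: [[1.0, -0.001, 0.002], [-0.001, -1.0, -0.0], [0.002, 0.0, -1.0]]
wrist_force: [-0.3, -0.3, 7.1]
opening: 0.0432
finger_force: 24.4
```

Emit:
{"op": "move_arm", "data": {"targets": [[0, 0, -0.02, 0, 0, 0, 1], [0, 0, -0.03, 0, 0, 0, 1], [0, 0, -0.03, 0, 0, 0, 1], [-0.0085, -0.0358, 0, 0, 0, 0, 1], [-0.0085, -0.0358, 0, 0, 0, 0, 1], [-0.0085, -0.0358, 0, 0, 0, 0, 1], [-0.0085, -0.0358, 0, 0, 0, 0, 1], [-0.0085, -0.0358, 0, 0, 0, 0, 1], [-0.0085, -0.0358, 0, 0, 0, 0, 1], [0, 0, 0, 0, 0, 0, 1], [0, 0, 0, 0, 0, 0, 1]]}}

```text
clock: 25.8
eef_pos: [0.4747, 0.2866, 0.2688]
tool_rot: [[1.0, 0.001, 0.0], [0.001, -1.0, 0.0], [0.0, -0.0, -1.0]]
wrist_force: [0.8, -0.3, -1.0]
opening: 0.0433
finger_force: 25.7
```

```bash
python3 look.py w5
```

```text
tcp [0.4747 0.2866 0.2688] q7 -139.36941461460066 t 25.8
```

View pics/w5.png

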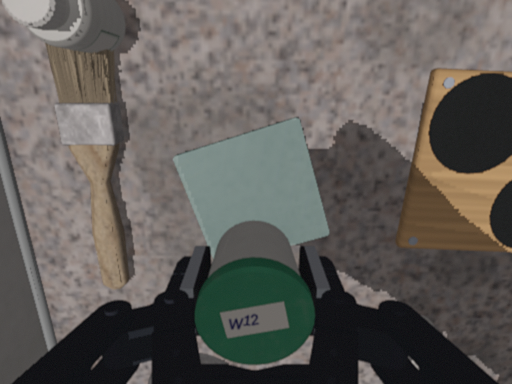

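The pot is held upright (lid at 255,310) just above the plate (corners 175,160 / 297,120 / 328,235).

Emit:
{"op": "move_arm", "data": {"targets": [[0, 0, 0.03, 0, 0, 0, 1], [0, 0, 0.025, 0, 0, 0, 1], [0, 0, 0.015, 0, 0, 0, 1], [0, 0, 0.007, 0, 0, 0, 1], [0, 0, 0.004, 0, 0, 0, 1], [0, 0, 0.0015, 0, 0, 0, 1], [0, 0, 0, 0, 0, 0, 1], [0, 0, 0, 0, 0, 0, 1]]}}

```text
clock: 26.65
eef_pos: [0.4756, 0.2857, 0.1869]
tool_rot: [[1.0, -0.001, 0.001], [-0.001, -1.0, 0.001], [0.001, -0.001, -1.0]]
wrist_force: [0.3, -0.2, -0.7]
opening: 0.043
finger_force: 25.7
```

Not yet in contact (about 1 mm above the plate): lower slightly, release, rise, then look.

Emit:
{"op": "move_arm", "data": {"targets": [[0, 0, 0.001, 0, 0, 0, 1], [0, 0, 0, 0, 0, 0, 1], [0, 0, 0, 0, 0, 0, 0], [0, 0, 0, 0, 0, 0, -0.4], [0, 0, 0, 0, 0, 0, -1], [0, 0, 0, 0, 0, 0, -1], [0, 0, 0, 0, 0, 0, -1], [0, 0, 0, 0, 0, 0, -1], [0, 0, -0.02, 0, 0, 0, -1], [0, 0, -0.04, 0, 0, 0, -1], [0, 0, -0.04, 0, 0, 0, -1], [0, 0, -0.04, 0, 0, 0, -1], [0, 0, -0.04, 0, 0, 0, -1], [0, 0, -0.04, 0, 0, 0, -1], [0, 0, 0, 0, 0, 0, -1]]}}

```text
clock: 28.15
eef_pos: [0.4759, 0.2866, 0.4107]
tool_rot: [[1.0, -0.001, 0.008], [-0.001, -1.0, 0.005], [0.008, -0.005, -1.0]]
wrist_force: [0.6, 0.9, -0.1]
opening: 0.0852
finger_force: 0.0
```

```bash
python3 look.py w6
python3 - <<'E'
from h import *
from plant import arm
s=arm.read_state(); c=arm.capture("wrist"); V=wview(c,s); P=cloud(c,V)
hsv=cv2.cvtColor(c["color"],cv2.COLOR_RGB2HSV);H,S,W=[hsv[...,i].astype(int) for i in range(3)]
m=(H>60)&(H<95)&(S>25)&(S<70)&(abs(P[...,2]-.006)<.006)
print(rect(cv2.morphologyEx(m.astype(np.uint8)*255,cv2.MORPH_OPEN,np.ones((5,5))),c,.006,V))
E
```

```text
tcp [0.4759 0.2866 0.4107] q7 -134.65624661330017 t 28.15
pot base 0.01 32 [464.9 274.3] 5.1 edge False
pot base 0.004 741 [475.2 285.9] 22.7 edge False
pot base 0.006 1078 [475.4 286.3] 22.5 edge False
[474.9 286.3  95.6  94.7  17.2]
```

View pics/w6.png

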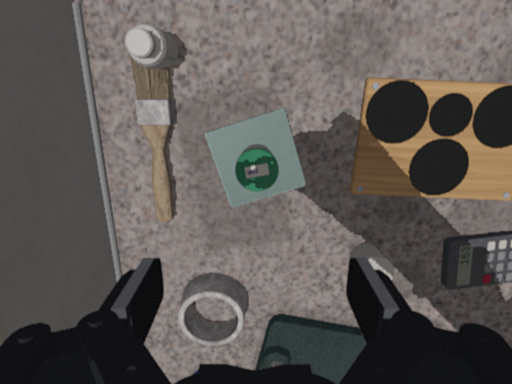

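The pot stands upright on the plate (lid at 257,170), within 1 mm of its centre. Now to return the bottles, small one first.

Emit:
{"op": "move_arm", "data": {"targets": [[0, 0.039, 0, 0, 0, 0, -1], [0, 0.039, 0, 0, 0, 0, -1], [0, 0.039, 0, 0, 0, 0, -1], [0, 0.039, 0, 0, 0, 0, -1], [0, 0.039, 0, 0, 0, 0, -1], [0, 0.039, 0, 0, 0, 0, -1], [0, 0.039, 0, 0, 0, 0, -1], [0, 0.039, 0, 0, 0, 0, -1], [0, 0.039, 0, 0, 0, 0, -1], [0, 0.039, 0, 0, 0, 0, -1], [0, 0.039, 0, 0, 0, 0, -1], [-0.003, 0.039, 0, 0, 0, 0, -1], [0, 0, 0, 0, 0, 0, -1], [0, 0, 0, 0, 0, 0, -1], [0, 0, 0, 0, 0, 0, -1]]}}

```text
clock: 29.75
eef_pos: [0.4717, -0.1812, 0.4042]
tool_rot: [[1.0, 0.0, -0.002], [0.0, -1.0, 0.001], [-0.002, -0.001, -1.0]]
wrist_force: [1.0, 0.4, -0.7]
opening: 0.0855
finger_force: 0.0
```

```bash
python3 look.py w7
```

```text
tcp [ 0.4717 -0.1812  0.4042] q7 -78.40019342489377 t 29.75
small base 0.004 1426 [ 473.9 -182.3] 18.6 edge False
small base 0.006 1379 [ 474.5 -182.4] 18.4 edge False
large base 0.004 2164 [ 553.6 -182.1] 18.4 edge False
large base 0.006 2061 [ 553.7 -182.1] 18.2 edge False
clear base 0.004 1211 [ 391.6 -182. ] 19.3 edge False
clear base 0.006 1108 [ 392.7 -182.1] 18.6 edge False
```

Emit:
{"op": "move_arm", "data": {"grip_force": 40, "targets": [[0.002, 0.001, 0.036, 0, 0, 0, -1], [0, 0, 0.036, 0, 0, 0, -1], [0, 0, 0.036, 0, 0, 0, -1], [0, 0, 0.036, 0, 0, 0, -1], [0, 0, 0.025, 0, 0, 0, -1], [0, 0, 0.01, 0, 0, 0, -1], [0, 0, 0, 0, 0, 0, -1], [0, 0, 0, 0, 0, 0, -1], [0, 0, 0, 0, 0, 0, 0], [0, 0, 0, 0, 0, 0, 1], [0, 0, 0, 0, 0, 0, 1], [0, 0, 0, 0, 0, 0, 1], [0, 0, 0, 0, 0, 0, 1], [0, 0, 0, 0, 0, 0, 1], [0, 0, 0, 0, 0, 0, 1], [0, 0, 0, 0, 0, 0, 1]]}}

```text
clock: 31.4
eef_pos: [0.4741, -0.1833, 0.2275]
tool_rot: [[1.0, -0.001, 0.002], [-0.001, -1.0, -0.001], [0.002, 0.001, -1.0]]
wrist_force: [-0.7, 1.7, 7.5]
opening: 0.0537
finger_force: 40.7
```

Emit:
{"op": "move_arm", "data": {"targets": [[0, 0, -0.02, 0, 0, 0, 1], [0, 0, -0.03, 0, 0, 0, 1], [0, 0, -0.03, 0, 0, 0, 1], [0.0068, -0.0391, 0, 0, 0, 0, 1], [0.0068, -0.0391, 0, 0, 0, 0, 1], [0.0068, -0.0391, 0, 0, 0, 0, 1], [0.0068, -0.0391, 0, 0, 0, 0, 1], [0.0068, -0.0391, 0, 0, 0, 0, 1], [0.0068, -0.0391, 0, 0, 0, 0, 1], [0.0068, -0.0391, 0, 0, 0, 0, 1], [0.0068, -0.0391, 0, 0, 0, 0, 1], [0, 0, 0, 0, 0, 0, 1], [0, 0, 0, 0, 0, 0, 1]]}}

```text
clock: 32.7
eef_pos: [0.5282, 0.1303, 0.3063]
tool_rot: [[1.0, 0.001, -0.0], [0.001, -1.0, -0.0], [-0.0, 0.0, -1.0]]
wrist_force: [-0.5, -0.8, -2.3]
opening: 0.0534
finger_force: 43.8
```

Emit:
{"op": "move_arm", "data": {"targets": [[0, 0, 0.03, 0, 0, 0, 1], [0, 0, 0.02, 0, 0, 0, 1], [0, 0, 0.012, 0, 0, 0, 1], [0, 0, 0.006, 0, 0, 0, 1], [0, 0, 0.003, 0, 0, 0, 1], [0, 0, 0.0015, 0, 0, 0, 1], [0, 0, 0, 0, 0, 0, 1], [0, 0, 0, 0, 0, 0, 1]]}}

```text
clock: 33.5
eef_pos: [0.5287, 0.1294, 0.2343]
tool_rot: [[1.0, -0.001, 0.001], [-0.001, -1.0, 0.0], [0.001, -0.0, -1.0]]
wrist_force: [-0.6, 0.4, -2.6]
opening: 0.0535
finger_force: 43.8
```

Emit:
{"op": "move_arm", "data": {"targets": [[0, 0, 0.0012, 0, 0, 0, 1], [0, 0, 0, 0, 0, 0, 1], [0, 0, 0, 0, 0, 0, 0], [0, 0, 0, 0, 0, 0, -0.5], [0, 0, 0, 0, 0, 0, -1], [0, 0, 0, 0, 0, 0, -1], [0, 0, 0, 0, 0, 0, -1], [0, 0, 0, 0, 0, 0, -1], [0, 0, -0.02, 0, 0, 0, -1], [0, 0, -0.04, 0, 0, 0, -1], [0, 0, -0.04, 0, 0, 0, -1], [0, 0, -0.04, 0, 0, 0, -1], [0, 0, -0.03, 0, 0, 0, -1]]}}

```text
clock: 34.8
eef_pos: [0.5285, 0.1294, 0.4051]
tool_rot: [[1.0, -0.001, 0.002], [-0.001, -1.0, 0.001], [0.002, -0.001, -1.0]]
wrist_force: [0.4, -0.4, -1.1]
opening: 0.0854
finger_force: 0.0
```

Emit:
{"op": "move_arm", "data": {"targets": [[-0.0152, 0.0346, 0, 0, 0, 0, -1], [-0.0152, 0.0346, 0, 0, 0, 0, -1], [-0.0152, 0.0346, 0, 0, 0, 0, -1], [-0.0152, 0.0346, 0, 0, 0, 0, -1], [-0.0152, 0.0346, 0, 0, 0, 0, -1], [-0.0152, 0.0346, 0, 0, 0, 0, -1], [-0.0152, 0.0346, 0, 0, 0, 0, -1], [-0.0152, 0.0346, 0, 0, 0, 0, -1], [-0.0152, 0.0346, 0, 0, 0, 0, -1], [0, 0, 0, 0, 0, 0, -1], [0, 0, 0, 0, 0, 0, -1], [0, 0, 0, 0, 0, 0, -1]]}}

```text
clock: 36.0
eef_pos: [0.3917, -0.181, 0.4025]
tool_rot: [[1.0, -0.0, 0.0], [-0.0, -1.0, 0.0], [0.0, -0.0, -1.0]]
wrist_force: [0.8, -0.6, 0.5]
opening: 0.0853
finger_force: 0.0
```

```bash
python3 look.py w8
python3 - <<'E'
from h import *
from plant import arm
c=arm.capture("top"); P=cloud(c); z=.121; np.savez("t8.npz",**c)
hsv=cv2.cvtColor(c["color"],cv2.COLOR_RGB2HSV);H,S=hsv[...,0],hsv[...,1]
m=(H>100)&(H<130)&(S>120)&(abs(P[...,2]-z)<.006); v,u=np.nonzero(m)
if m.sum(): print("small",m.sum(),P[m].mean(0))
E
```

```text
tcp [ 0.3917 -0.181   0.4025] q7 -71.5097651617304 t 36.0
small 281 [0.52709074 0.12998254 0.12040472]
```

Emit:
{"op": "move_arm", "data": {"targets": [[0, 0.001, 0.036, 0, 0, 0, -1], [0, 0, 0.036, 0, 0, 0, -1], [0, 0, 0.036, 0, 0, 0, -1], [0, 0, 0.036, 0, 0, 0, -1], [0, 0, 0.016, 0, 0, 0, -1], [0, 0, 0.006, 0, 0, 0, -1], [0, 0, 0, 0, 0, 0, -1], [0, 0, 0, 0, 0, 0, -1], [0, 0, 0, 0, 0, 0, 0], [0, 0, 0, 0, 0, 0, 1], [0, 0, 0, 0, 0, 0, 1], [0, 0, 0, 0, 0, 0, 1], [0, 0, 0, 0, 0, 0, 1], [0, 0, 0, 0, 0, 0, 1], [0, 0, 0, 0, 0, 0, 1], [0, 0, 0, 0, 0, 0, 1]]}}

```text
clock: 37.7
eef_pos: [0.3915, -0.1828, 0.2376]
tool_rot: [[1.0, -0.001, 0.002], [-0.001, -1.0, -0.001], [0.002, 0.001, -1.0]]
wrist_force: [-1.0, 1.7, 10.4]
opening: 0.0561
finger_force: 40.2
```

Emit:
{"op": "move_arm", "data": {"targets": [[0, 0, -0.02, 0, 0, 0, 1], [0, 0, -0.03, 0, 0, 0, 1], [0, 0, -0.03, 0, 0, 0, 1], [0.0111, -0.0367, 0, 0, 0, 0, 1], [0.0111, -0.0367, 0, 0, 0, 0, 1], [0.0111, -0.0367, 0, 0, 0, 0, 1], [0.0111, -0.0367, 0, 0, 0, 0, 1], [0.0111, -0.0367, 0, 0, 0, 0, 1], [0.0111, -0.0367, 0, 0, 0, 0, 1], [0.0111, -0.0367, 0, 0, 0, 0, 1], [0, 0, 0, 0, 0, 0, 1], [0, 0, 0, 0, 0, 0, 1], [0, 0, 0.03, 0, 0, 0, 1], [0, 0, 0.02, 0, 0, 0, 1], [0, 0, 0.012, 0, 0, 0, 1], [0, 0, 0.006, 0, 0, 0, 1], [0, 0, 0.003, 0, 0, 0, 1], [0, 0, 0.001, 0, 0, 0, 1], [0, 0, 0, 0, 0, 0, 1], [0, 0, 0, 0, 0, 0, 1]]}}

```text
clock: 39.7
eef_pos: [0.4695, 0.0738, 0.245]
tool_rot: [[1.0, -0.001, 0.001], [-0.001, -1.0, 0.0], [0.001, -0.0, -1.0]]
wrist_force: [-0.5, 0.5, -3.0]
opening: 0.0557
finger_force: 44.4
```

Emit:
{"op": "move_arm", "data": {"targets": [[0, 0, 0.0017, 0, 0, 0, 1], [0, 0, 0, 0, 0, 0, 1], [0, 0, 0, 0, 0, 0, 0], [0, 0, 0, 0, 0, 0, -0.5], [0, 0, 0, 0, 0, 0, -1], [0, 0, 0, 0, 0, 0, -1], [0, 0, 0, 0, 0, 0, -1], [0, 0, 0, 0, 0, 0, -1], [0, 0, -0.02, 0, 0, 0, -1], [0, 0, -0.04, 0, 0, 0, -1], [0, 0, -0.04, 0, 0, 0, -1], [0, 0, -0.04, 0, 0, 0, -1], [0, 0, -0.02, 0, 0, 0, -1]]}}

```text
clock: 41.0
eef_pos: [0.4696, 0.0741, 0.4061]
tool_rot: [[1.0, -0.001, 0.004], [-0.001, -1.0, 0.001], [0.004, -0.001, -1.0]]
wrist_force: [0.7, 0.6, 0.2]
opening: 0.0853
finger_force: 0.0
```

Emit:
{"op": "move_arm", "data": {"targets": [[0.012, 0.0366, 0, 0, 0, 0, -1], [0.012, 0.0366, 0, 0, 0, 0, -1], [0.012, 0.0366, 0, 0, 0, 0, -1], [0.012, 0.0366, 0, 0, 0, 0, -1], [0.012, 0.0366, 0, 0, 0, 0, -1], [0.012, 0.0366, 0, 0, 0, 0, -1], [0.012, 0.0366, 0, 0, 0, 0, -1], [0, 0, 0, 0, 0, 0, -1], [0, 0, 0, 0, 0, 0, -1], [0, 0, 0, 0, 0, 0, -1]]}}

```text
clock: 42.0
eef_pos: [0.5529, -0.1812, 0.4026]
tool_rot: [[1.0, 0.0, -0.001], [0.0, -1.0, 0.001], [-0.001, -0.001, -1.0]]
wrist_force: [0.5, 0.9, -0.3]
opening: 0.0856
finger_force: 0.0
```

```bash
python3 look.py w9
python3 - <<'E'
from h import *
from plant import arm
c=arm.capture("top"); P=cloud(c); cv2.imwrite("pics/t9.png",c["color"][:,:,::-1])
for n,p,z in (("small",(.528,.130),.121),("clear",(.469,.0735),.131)):
    m=(np.hypot(P[...,0]-p[0],P[...,1]-p[1])<.03)&(abs(P[...,2]-z)<.006)
    print(n,m.sum(),P[m].mean(0) if m.sum() else 0)
E
```

```text
tcp [ 0.5529 -0.1812  0.4026] q7 -78.21615834951228 t 42.0
large base 0.004 1561 [ 554.8 -182.1] 18.3 edge False
large base 0.006 1474 [ 555.3 -182.1] 18.1 edge False
small 299 [0.52818948 0.12968115 0.12027667]
clear 309 [0.46925027 0.07449994 0.12996299]
```

View pics/t9.png

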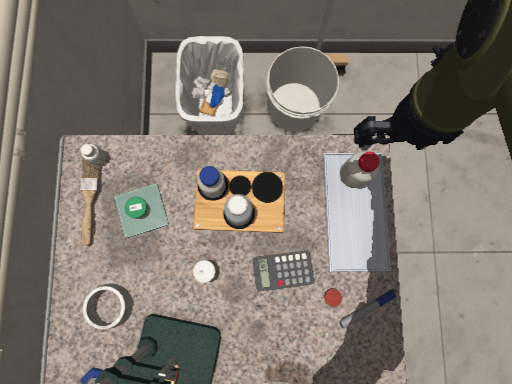

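The small and clear bottles are back on their pads (209,176 and 238,204), both within about 1 mm of where they started. Now the large one.

Emit:
{"op": "move_arm", "data": {"targets": [[0.001, 0.001, 0.036, 0, 0, 0, -1], [0, 0, 0.036, 0, 0, 0, -1], [0, 0, 0.036, 0, 0, 0, -1], [0, 0, 0.036, 0, 0, 0, -1], [0, 0, 0.012, 0, 0, 0, -1], [0, 0, 0.006, 0, 0, 0, -1], [0, 0, 0, 0, 0, 0, -1], [0, 0, 0, 0, 0, 0, -1], [0, 0, 0, 0, 0, 0, 0], [0, 0, 0, 0, 0, 0, 1], [0, 0, 0, 0, 0, 0, 1], [0, 0, 0, 0, 0, 0, 1], [0, 0, 0, 0, 0, 0, 1], [0, 0, 0, 0, 0, 0, 1], [0, 0, 0, 0, 0, 0, 1], [0, 0, 0, 0, 0, 0, 1]]}}

```text
clock: 43.7
eef_pos: [0.5546, -0.1833, 0.2425]
tool_rot: [[1.0, -0.001, 0.003], [-0.001, -1.0, -0.001], [0.003, 0.001, -1.0]]
wrist_force: [-1.2, 1.2, 7.7]
opening: 0.0609
finger_force: 41.9
```

Emit:
{"op": "move_arm", "data": {"targets": [[0, 0, -0.02, 0, 0, 0, 1], [0, 0, -0.03, 0, 0, 0, 1], [0, 0, -0.03, 0, 0, 0, 1], [-0.0059, -0.0389, 0, 0, 0, 0, 1], [-0.0059, -0.0389, 0, 0, 0, 0, 1], [-0.0059, -0.0389, 0, 0, 0, 0, 1], [-0.0059, -0.0389, 0, 0, 0, 0, 1], [-0.0059, -0.0389, 0, 0, 0, 0, 1], [0, 0, 0, 0, 0, 0, 1], [0, 0, 0, 0, 0, 0, 1], [0, 0, 0.03, 0, 0, 0, 1], [0, 0, 0.02, 0, 0, 0, 1], [0, 0, 0.012, 0, 0, 0, 1], [0, 0, 0.006, 0, 0, 0, 1], [0, 0, 0.003, 0, 0, 0, 1], [0, 0, 0.001, 0, 0, 0, 1], [0, 0, 0, 0, 0, 0, 1], [0, 0, 0, 0, 0, 0, 1]]}}

```text
clock: 45.5
eef_pos: [0.525, 0.0112, 0.2494]
tool_rot: [[1.0, -0.001, 0.001], [-0.001, -1.0, 0.0], [0.001, -0.0, -1.0]]
wrist_force: [0.9, -0.5, -3.0]
opening: 0.0606
finger_force: 45.9
```

Release, rise, and move aside for a final look.

Emit:
{"op": "move_arm", "data": {"targets": [[0, 0, 0.0013, 0, 0, 0, 1], [0, 0, 0, 0, 0, 0, 1], [0, 0, 0, 0, 0, 0, 0], [0, 0, 0, 0, 0, 0, -0.5], [0, 0, 0, 0, 0, 0, -1], [0, 0, 0, 0, 0, 0, -1], [0, 0, 0, 0, 0, 0, -1], [0, 0, 0, 0, 0, 0, -1], [0, 0, -0.02, 0, 0, 0, -1], [0, 0, -0.04, 0, 0, 0, -1], [0, 0, -0.04, 0, 0, 0, -1], [0, 0, -0.04, 0, 0, 0, -1], [0, 0, -0.02, 0, 0, 0, -1]]}}

```text
clock: 46.8
eef_pos: [0.5251, 0.0112, 0.411]
tool_rot: [[1.0, -0.001, 0.005], [-0.001, -1.0, 0.0], [0.005, -0.0, -1.0]]
wrist_force: [0.8, 1.1, -0.1]
opening: 0.0856
finger_force: 0.0
```

Emit:
{"op": "move_arm", "data": {"targets": [[0, 0.04, 0, 0, 0, 0, -1], [0, 0.04, 0, 0, 0, 0, -1], [0, 0.04, 0, 0, 0, 0, -1], [0, 0.04, 0, 0, 0, 0, -1], [0, 0.04, 0, 0, 0, 0, -1], [0, 0.04, 0, 0, 0, 0, -1], [0, 0.04, 0, 0, 0, 0, -1], [0, 0, 0, 0, 0, 0, -1], [0, 0, 0, 0, 0, 0, -1], [0, 0, 0, 0, 0, 0, -1]]}}

```text
clock: 47.8
eef_pos: [0.5247, -0.2677, 0.4073]
tool_rot: [[1.0, 0.0, -0.0], [0.0, -1.0, 0.001], [-0.0, -0.001, -1.0]]
wrist_force: [-0.2, -0.5, 0.4]
opening: 0.0853
finger_force: 0.0
```

Run:
```python
from h import *
from plant import arm
c=arm.capture("top"); P=cloud(c); cv2.imwrite("pics/t10.png",c["color"][:,:,::-1])
c0=dict(np.load("top0.npz")); P0=cloud(c0)
for n,p,z in (("small",(.528,.130),.121),("clear",(.469,.0735),.131),("large",(.525,.011),.136),("pot",(.4755,.286),.056)):
    for Q in (P0,P):
        m=(np.hypot(Q[...,0]-p[0],Q[...,1]-p[1])<.03)&(abs(Q[...,2]-z)<.006)
        print(n,m.sum(),Q[m].mean(0).round(4) if m.sum() else 0)
print(arm.read_state()["dq"])
```

```text
small 300 [0.5287 0.1292 0.12  ]
small 298 [0.5281 0.1298 0.1201]
clear 310 [0.4692 0.0735 0.1299]
clear 308 [0.4693 0.0746 0.1299]
large 297 [0.5251 0.0107 0.1351]
large 299 [0.5245 0.0125 0.135 ]
pot 0 0
pot 387 [0.4758 0.285  0.055 ]
[-0.39355038 -0.21878743  0.01132844 -0.05381764  0.14933906  0.13329169
  0.07511545]
```

View pics/t10.png

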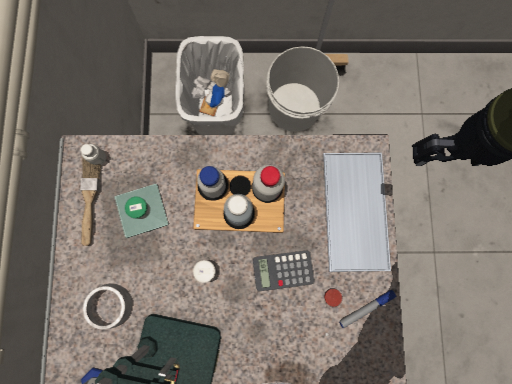

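All three bottles are back on their pads (209,176; 238,204; 271,176), and the pot is on the middle of the plate (136,208). Everything is within about 2 mm.

```bash
python3 -c "
from plant import arm
print(arm.hand_in())"
```

```text
the job is handed in; nothing more can be done
None
```

The job is handed in: the final top view showed the pot upright on the middle of the glass plate and all three bottles upright within about 2 mm of where they started, at 48 s of the 144 s allowed; the hand-in returned no verdict.

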